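Hold a torsion spring at its test reading

ROBOT

A 6-joint arm with a two-finger parallel gripper is mounted at the origin on the work surface. World frame = base frame: x ahead of the robot, y to its left, z up, the work surface at z = 0. Lengths are in mm, angles in rad, forces in N, time in s.
With the tool pointing down it reaches from about 350 to 975 mm from the base axis. Payload 7.1 kg.
Tool frame: the origin (TCP) lies midway between the tips of the shut fingers; the grasp point (between the pads) lies 19 mm behind it; z points along the fingers, y is the line along which they close (so a half turn about z gives the same grasp; the last joint's range is limited). The gripper opens to 88 mm and grips with 3 to 60 N. Pads are 20 mm wide; open, the fingers measure 115 mm over their backs; the gripper's body (75 mm by 178 mm) begins 61 mm behind the grasp point.
Start: joints at [1.127, 0.423, 1.63, -0, 1.089, -0.019], TCP at [257.554, 569.448, 222.675] pointing down, gripper open.
Joint ranges: [-3, 3], [-0.9, 2.11], [0.09, 2.58], [-1.31, 4.45], [0.11, 2.69], [-2.54, 2.54]. Speed limits (rad/s): [2.39, 2.39, 3.01, 3.14, 3.14, 3.14].

INTERFACE

Orientations are given as a rotation vector (axis times angle).
In Python, from workcell import ctrl gives the robot as it stands.
- The arm moves only by the shell command python3 -m pendant 'ROWS'. ROWS is a JSON object of lists of equal length, an entry for each row: "grip": the opening, from -1 (shut) to 1 (fully open); "linear": the shift along the tool's x, y, z in mm, a list of three; "angular": the turn, a rotation vector about the tool's x, y, z in rad, a list of three. In form: {"grip": [grip, ...], "linear": [[tx, ty, tz], ...], "angular": [[ax, ay, az], ...]}. A call has 1 to 12 rows; each row shifts and turns the commanded pose from where the row before left it, along the tool's axes as they then stand; what a row does not reach is not made up. A row lasts 1/12 s, in which the tool goes at most 41.7 mm and 7.16 degrees, less where a joint would pass 70% of its speed; a pose out of reach is approached as far as the arm can. A call with a gripper value outside its range is refused whole. The fingers move at their own pace and stop on an object; the grip force is fixed at half the most. Time passes only in rows, so rows that do not move let the fingers close. It gives the time, the measured TCP pose, the force, the opening and the grip force at its end, in the units of the state.
- ctrl.get_obs(): the state, without advancing time (a new reading comes with each control period).
- ctrl.get_image(name): name is "scene" or "top" or "wrist"; returns the picture (480x640x3 uint8, red, green, blue); there is no depth.
- ctrl.camera_params(name): a dict with "vfov" (degrees; the focal length in pixels is half the picture's height over the tangent of half this angle, whatever the lens; pixels are square), "cx", "cy" (the principal point, pixels), "R" (3x3) and "t" (3): a world point X has camera coordinates R X + t; the wrist camera has in their place "T_tool_cam" (4x4, takes a point from camera to tool coordinates, whose origin is the TCP and whose axes are the flange's). Camera axes: x right, y down, z forward; pixel columns grow to the right and rows downward; lengths in mm; the calibration is good to about 2 mm. A picture is of the moment at which its call begins: read the wrist's pose just before it. camera_params takes no time and is no camera call.
- ctrl.close_job(): hands the job in; it is judged then, once.
The state is a dict: "t": time; "qpos": joint angles; "qvel": joint speeds; "joint_torque": joint torques, N m; "ee_pos": TCP position; "orientation": TCP orientation; "ft_force": force on the tool from outside, world axes, zero at the start; "moment": the same for the moment, N m; "width": finger opening in mm; "grasp_force": force on a finger pad.
Only numpy, scipy, OpenCV 4.12 (cv2) and the standard library are available. Lean on these libraries where they do the work, as an engineer would, in place of code of your own. Each camera call takes 0.05 s, during which the arm holds its last target. There are 200 camera calls.

TASK

Wind the spring in the spring tester by turning the black peg on the drive disc so that the loaded balance beam lifts off its rest and the red pointer comes to the green field of the tolerance flag, and keep the pointer in the green for six seconds on end. Do it gently: never let the pointer swing on into the red field, nor the beam be flung or dropped back on its rest, do not touch the beam with its load, and leave the flag, the phone, the bottle and the brass blanks alone. Finish while still holding the disc, with the pointer staying in the green.

Things in the scene. Friction and masses are not known exactly. Their poses are not given: they have to be found in the camera images.
- tester: Hand-cranked torsion-spring tester, fixed on the table: green cast base 240 x 420 x 24 mm with a column and a level shaft 190 mm above the table. Origin on the table under column and shaft; x along the shaft, from the drive disc (-x side, towards the robot) to the balance beam (+x side); y level, to the left seen from the disc; z up. Its place and yaw vary.
- shaft (a point): Point on the shaft's axis at the tester's x = 0, 190 mm above the table. Along the shaft lie: peg x = -128 to -64 mm, disc (236 mm across) -64 to -50, column -45 to 21, upright white scale arc over the shaft (radius 135 to 160 mm, a tick every 0.1 rad) at 81, coil spring 40 to 80, beam and pointer 70 to 120 mm.
- pointer (a joint): Turn of balance beam and red pointer together about the shaft, rad; 0 = beam level, pointer straight up; positive lifts the loaded (+y) end and moves the pointer's tip towards -y. Starts at -0.35, the beam lying on its rubber rest pad; upper stop at 0.70. With the disc held the floating beam is nearly indifferent: it swings slowly (5 s or more), little damped, or even creeps away.
- beam: Balance beam, not to be touched: 400 mm bar along y, 56 mm steel weights standing on its ends with centres 17 mm above the shaft, red pointer on its middle. Origin on the shaft at x = 0. 2.15 kg (15 % either way). Top-heavy: its weight turns it away from level with 0.33 N m/rad, so it needs the spring. With load: inertia 0.084 kg m2, damping 0.03 N m s/rad, friction 0.01 N m.
- disc (a joint): Winding of the spring: turn of the drive disc relative to the beam, rad; 0 = unwound (start), positive = wound. Spring moment on the beam = 0.55 N m/rad x this value, lifting the loaded end. The disc's own angle = pointer + disc; nothing but the spring and the hand holds the disc, so it flies back if let go. Largest winding 1.9.
- peg (a point): Middle of the black crank peg on the disc: 22 mm thick, 64 mm long, lying along the tester's x towards the robot, at x = -98 mm. It goes round the shaft at 100 mm: with a = pointer + disc - 0.33 it is at y = -100 sin(a), z = 190 + 100 cos(a) mm in the tester's frame, so from the left over the top to the right. Free above and on both sides; best pinched from above across y.
- marker (a joint): Setting of the tolerance flag on the scale, rad: the pointer is in the middle of the green when pointer equals this value. Fixed during the job (0 to 0.30), set differently each time. From the middle, green reaches 0.075 rad (12 mm at the tip) either side, then comes yellow; red begins 0.22 rad beyond the middle on the far (positive) side.
- green_mid (a point): The point of the flag's green field that the pointer's tip must reach: at radius 160 mm from the shaft, x = 97.5 mm in the tester's frame. Its y axis is the scale's direction there (+y back towards the rest side); z points away from the shaft.
- pointer_tip (a point): Tip of the red pointer, at radius 160 mm from the shaft on the beam, x = 97.5 mm in the tester's frame.
- load: Brass shot canister, 48 mm across, 46 mm high, fixed on the +y half of the beam 140 mm from the shaft, its centre 39 mm above it; origin as beam. 0.22 kg nominal, its filling not known (0.6 to 1.5 times that). At nominal masses the winding that balances beam and load is about 0.78 rad at the rest, 0.55 level and 0.3 at pointer 0.3.
- phone: Black telephone lying on the table, 148 x 72 x 9 mm, origin under its centre. To be left alone.
- spray: White bottle with red cap, 56 mm across, 150 mm high, origin under its centre. To be left alone.
- blank: Brass blank disc lying on the table, 42 mm across, 4 mm thick. To be left alone.
- blank2: Brass blank disc lying on the table, 30 mm across, 4 mm thick. To be left alone.

How it is judged:
By the outcome, as a careful person would: the job done as asked, in the order asked, and still so for the second after the job is handed in, while the arm keeps its last pose, push and grip.
It also fails if it takes over 61 s, if anything falls off the work surface, if the arm or the gripper's body presses on something with over 40 N, if the wrist force passes 120 N, or if a joint passes its speed limit or range.

## Working session

There is one attempt and no reset: what is moved stays moved. The work goes in short steps, Python scripts to look and compute and a shell command to move; the robot and the scene stay as the last step left them, time stands still between calls to the robot, and variables do not carry over. Pictures are saved under pics/ and viewed, at most 10 in all, crops included, and the job is handed in when it is done.

```bash
mkdir -p pics; python3 - <<'E'
from workcell import ctrl
import cv2,numpy as np
o=ctrl.get_obs();print({k:np.round(v,3).tolist() for k,v in o.items()})
for n in("scene","top"):
    im=ctrl.get_image(n);cv2.imwrite(f"pics/{n}0.png",im[:,:,::-1])
    print(n,{k:np.round(v,4).tolist() for k,v in ctrl.camera_params(n).items()})
print(ctrl.camera_params("wrist"))
E
```

```text
{'t': 0.0, 'qpos': [1.127, 0.424, 1.631, -0.0, 1.089, -0.019], 'qvel': [0.0, -0.0, 0.001, -0.002, -0.0, -0.001], 'joint_torque': [-0.003, -54.462, -27.366, 0.064, 0.023, -0.0], 'ee_pos': [257.331, 568.958, 221.938], 'orientation': [-0.662, -3.071, 0.002], 'ft_force': [-0.615, 0.625, 0.651], 'moment': [0.0, -0.011, -0.059], 'grasp_force': 0.0, 'width': 87.923}
scene {'vfov': 45.3348, 'cx': 321.8642, 'cy': 249.7189, 'R': [[-0.9004, 0.435, 0.0085], [0.369, 0.7739, -0.5147], [-0.2305, -0.4603, -0.8573]], 't': [496.6477, -77.6187, 1587.4454]}
top {'vfov': 48.8977, 'cx': 326.3511, 'cy': 244.0684, 'R': [[0.0139, -0.9999, 0.0084], [-0.9834, -0.0151, -0.1806], [0.1808, -0.0058, -0.9835]], 't': [-8.5562, 575.0028, 1502.6316]}
{'vfov': 58.12798215874213, 'cx': 326.2076455965611, 'cy': 244.2389186844175, 'T_tool_cam': array([[-9.63927940e-04, -9.65430155e-01, -2.60660100e-01,
         7.05921669e+01],
       [ 9.99999534e-01, -9.41979234e-04, -2.09131871e-04,
         4.99925174e-01],
       [-4.36341868e-05, -2.60660180e-01,  9.65430613e-01,
        -1.62107537e+02],
       [ 0.00000000e+00,  0.00000000e+00,  0.00000000e+00,
         1.00000000e+00]])}
```

View pics/scene0.png

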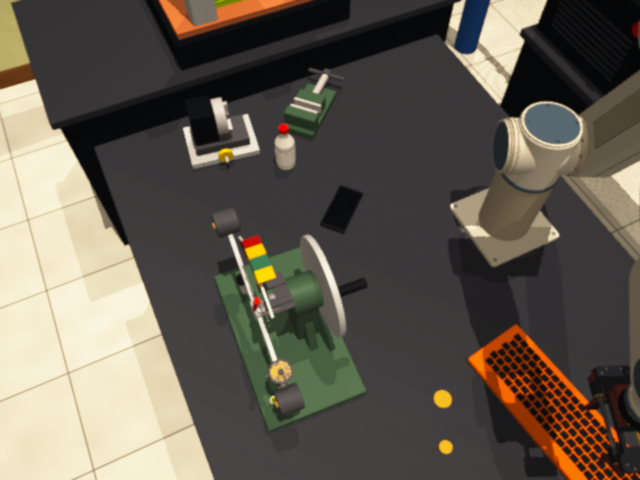

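View pics/top0.png

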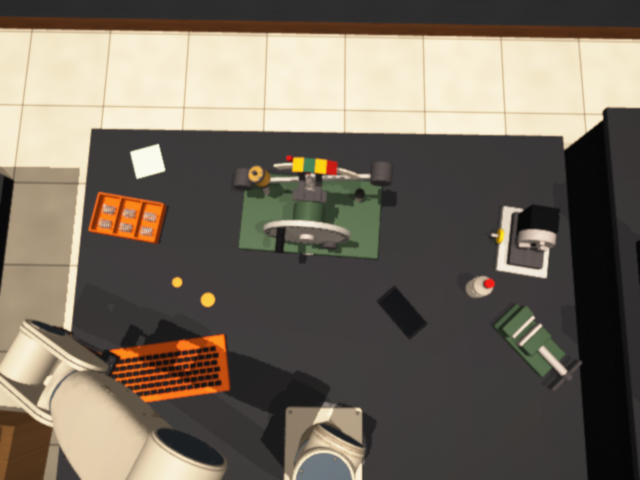

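The scene view shows the tester with base corners near (216,280), (300,250), (364,391) and (270,426), and the peg end near (365,284). The top view shows the base around (240–381, 180–257) and the flag near (315,166). I'll enlarge both.

```bash
python3 - <<'E'
import cv2,numpy as np
a=cv2.imread("pics/top0.png")[145:270,230:400]; b=cv2.imread("pics/scene0.png")[200:432,200:380]
cv2.imwrite("pics/topc.png",cv2.resize(a,None,fx=4.7,fy=4.7,interpolation=cv2.INTER_CUBIC)[:,:800])
cv2.imwrite("pics/scenec.png",cv2.resize(b,None,fx=2.5,fy=2.5,interpolation=cv2.INTER_CUBIC))
E
```

```text
(no output)
```

View pics/topc.png

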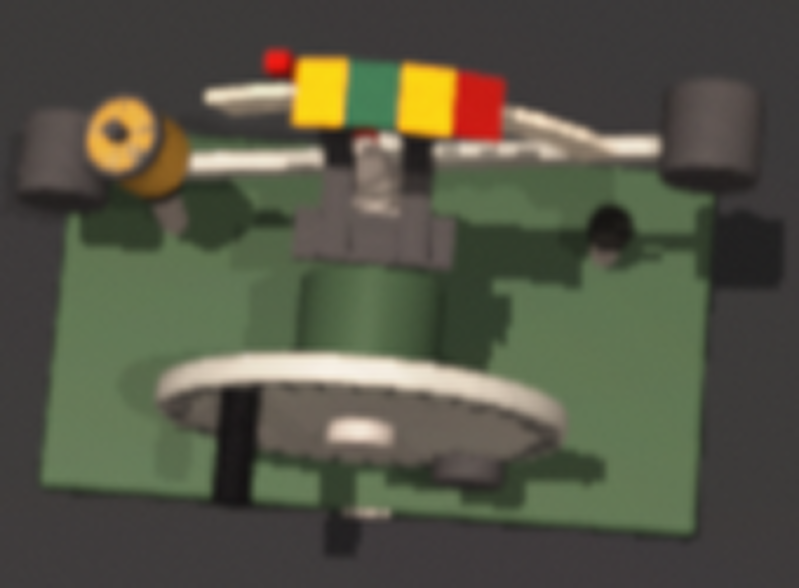

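View pics/scenec.png

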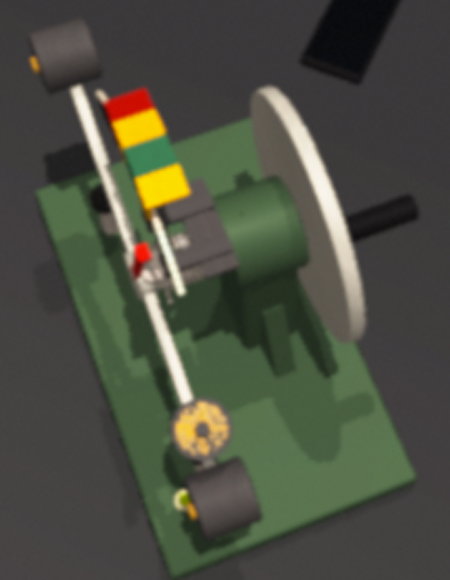

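```bash
cat > h.py <<'E'
from workcell import ctrl
import numpy as np
from scipy.optimize import least_squares
def proj(n,P):
    c=ctrl.camera_params(n);f=240/np.tan(np.radians(c["vfov"])/2)
    q=np.array(c["R"])@P+np.array(c["t"]);return np.array([c["cx"]+f*q[0]/q[2],c["cy"]+f*q[1]/q[2]])
def W(p,P):
    c,s=np.cos(p[2]),np.sin(p[2]);return np.array([p[0]+c*P[0]-s*P[1],p[1]+s*P[0]+c*P[1],P[2]])
def pol(x,r,a): return np.array([x,-r*np.sin(a),190+r*np.cos(a)])
E
python3 - <<'E'
from h import *
T=lambda u,v:np.array([u,v])/4.7+[230,145]
S=lambda u,v:np.array([u,v])/2.5+[200,200]
def obs(p):
    x0,m,rf=p[3],p[4],p[5]
    B=lambda i,j:np.array([x0+120*i,210*j,24.])
    return [("top",T(42,487),B(-1,1)),("top",T(695,533),B(-1,-1)),
    ("scene",S(175,575),B(1,1)),("scene",S(413,478),B(-1,1)),("scene",S(38,190),B(1,-1)),
    ("top",T(232,498),pol(-128,100,-.68)),("scene",S(408,207),pol(-128,100,-.68)),
    ("top",T(239,388),pol(-64,107,-.68)),
    ("top",T(279,62),pol(97.5,158,-.35)),("scene",S(142,252),pol(97.5,158,-.35)),
    ("top",T(373,94),pol(97.5,rf,m)),("scene",S(151,155),pol(97.5,rf,m)),
    ("top",T(455,102),pol(97.5,rf,m+.22)),("scene",S(137,126),pol(97.5,rf,m+.22)),("top",T(347,92),pol(97.5,rf,m-.075)),("top",T(399,97),pol(97.5,rf,m+.075))]
f=lambda p:np.concatenate([proj(n,W(p,P))-uv for n,uv,P in obs(p)])
r=least_squares(f,[650,50,0,20,.15,160],loss="soft_l1");print(r.x.round(3));print(f(r.x).reshape(-1,2).round(1).tolist())
o=ctrl.get_obs()
from scipy.spatial.transform import Rotation as R
print(R.from_rotvec(o["orientation"]).as_matrix().round(3))
print("peg",W(r.x,pol(-98,100,-.68)))
E
```

```text
[ 6.16381e+02  4.97380e+01 -7.10000e-02  5.29880e+01 -4.00000e-03
  1.75601e+02]
[[-1.0, -0.7], [0.1, 1.5], [-2.3, -0.0], [1.9, -0.6], [-1.0, -1.8], [-1.1, 8.9], [10.8, -3.8], [-1.9, 6.9], [-0.7, 7.4], [9.9, -4.6], [0.7, -1.3], [-3.9, 4.2], [-0.9, -1.1], [-4.4, 0.8], [0.8, -1.2], [0.6, -1.4]]
[[-0.911  0.412 -0.001]
 [ 0.412  0.911 -0.001]
 [ 0.    -0.001 -1.   ]]
peg [523.06616615 119.38091    267.75727188]
```

```bash
python3 - <<'E'
from h import *
T=lambda u,v:np.array([u,v])/4.7+[230,145]
S=lambda u,v:np.array([u,v])/2.5+[200,200]
def obs(p):
    x0,m,rf,xf=p[3:7]
    B=lambda i,j:np.array([x0+120*i,210*j,24.])
    return [("top",T(42,487),B(-1,1)),("top",T(695,533),B(-1,-1)),
    ("scene",S(175,575),B(1,1)),("scene",S(413,478),B(-1,1)),("scene",S(38,190),B(1,-1)),
    ("top",T(232,498),pol(-128,100,-.68)),("scene",S(408,207),pol(-128,100,-.68)),
    ("top",T(239,388),pol(-64,107,-.68)),
    ("top",T(279,62),pol(97.5,158,-.35)),("scene",S(142,252),pol(97.5,158,-.35)),
    ("top",T(373,94),pol(xf,rf,m)),("scene",S(151,155),pol(xf,rf,m)),
    ("top",T(455,102),pol(xf,rf,m+.22)),("scene",S(137,126),pol(xf,rf,m+.22)),("top",T(347,92),pol(xf,rf,m-.075)),("top",T(399,97),pol(xf,rf,m+.075))]
f=lambda p:np.concatenate([proj(n,W(p,P))-uv for n,uv,P in obs(p)])
r=least_squares(f,[650,50,0,20,.15,160,97],loss="soft_l1");print(r.x.round(3));print(f(r.x).reshape(-1,2).round(1).tolist())
print("peg",W(r.x,pol(-98,100,-.68)))
import json;json.dump(r.x.tolist(),open("p.json","w"))
E
```

```text
Traceback (most recent call last):
  File "h.py", line 5, in proj
    c=ctrl.camera_params(n);f=240/np.tan(np.radians(c["vfov"])/2)
ValueError: time passes only in moves, steps and waits
```

```bash
sed -i 's/^def proj/import functools\ncam=functools.lru_cache(None)(ctrl.camera_params)\ndef proj/; s/c=ctrl.camera_params(n)/c=cam(n)/' h.py; cat > fit.py <<'E'
from h import *
T=lambda u,v:np.array([u,v])/4.7+[230,145]
S=lambda u,v:np.array([u,v])/2.5+[200,200]
def obs(p):
    x0,m,rf,xf=p[3:7]
    B=lambda i,j:np.array([x0+120*i,210*j,24.])
    return [("top",T(42,487),B(-1,1)),("top",T(695,533),B(-1,-1)),
    ("scene",S(175,575),B(1,1)),("scene",S(413,478),B(-1,1)),("scene",S(38,190),B(1,-1)),
    ("top",T(232,498),pol(-128,100,-.68)),("scene",S(408,207),pol(-128,100,-.68)),
    ("top",T(239,388),pol(-64,107,-.68)),
    ("top",T(279,62),pol(97.5,158,-.35)),("scene",S(142,252),pol(97.5,158,-.35)),
    ("top",T(373,94),pol(xf,rf,m)),("scene",S(151,155),pol(xf,rf,m)),
    ("top",T(455,102),pol(xf,rf,m+.22)),("scene",S(137,126),pol(xf,rf,m+.22)),("top",T(347,92),pol(xf,rf,m-.075)),("top",T(399,97),pol(xf,rf,m+.075))]
f=lambda p:np.concatenate([proj(n,W(p,P))-uv for n,uv,P in obs(p)])
r=least_squares(f,[650,50,0,20,.15,160,97],loss="soft_l1");print(r.x.round(3));print(f(r.x).reshape(-1,2).round(1).tolist())
print("peg",W(r.x,pol(-98,100,-.68)))
import json;json.dump(r.x.tolist(),open("p.json","w"))
E
python3 fit.py
```

```text
[ 6.38110e+02  4.87800e+01 -6.00000e-02  3.16060e+01 -2.00000e-03
  1.84407e+02  6.84820e+01]
[[-0.9, -0.1], [0.2, 0.6], [-1.2, 0.6], [2.5, -1.0], [-1.7, -0.8], [0.0, 0.7], [1.3, -0.8], [-1.1, -1.2], [-0.5, -0.9], [-0.5, -0.2], [-0.0, 0.4], [-0.5, 1.1], [-0.7, 0.5], [-1.6, -3.0], [-0.3, 0.5], [0.2, 0.2]]
peg [544.07981263 117.45363406 267.75727188]
```

```bash
python3 -m pendant '{"grip":[1,1,1,1],"linear":[[0,0,-22],[0,0,-22],[0,0,-22],[0,0,-22]],"angular":[[0,0,-0.091],[0,0,-0.091],[0,0,-0.091],[0,0,-0.091]]}' && python3 -m pendant '{"grip":[1,1,1,1,1,1,1,1,1,1,1,1],"linear":[[-19.5,-27,0],[-19.5,-27,0],[-19.5,-27,0],[-19.5,-27,0],[-19.5,-27,0],[-19.5,-27,0],[-19.5,-27,0],[-19.5,-27,0],[-19.5,-27,0],[-19.5,-27,0],[-19.5,-27,0],[-19.5,-27,0]],"angular":[[0,0,0],[0,0,0],[0,0,0],[0,0,0],[0,0,0],[0,0,0],[0,0,0],[0,0,0],[0,0,0],[0,0,0],[0,0,0],[0,0,0]]}'
cat > where.py <<'E'
from h import *
import json
from scipy.spatial.transform import Rotation as R
p=json.load(open("p.json"));o=ctrl.get_obs();M=R.from_rotvec(o["orientation"]).as_matrix()
tgt=W(p,pol(-100,100,-.68))-[0,0,19]
print(o["t"],np.round(o["ee_pos"],1),"tool axes\n",M.round(3),"\nto grasp (tool)",(M.T@(tgt-o["ee_pos"])).round(1),"yaw err",np.arctan2(-M[0,1],M[1,1])-p[2],o["width"],np.round(o["ft_force"],1))
E
python3 where.py
```

```text
t: 0.43
ee_pos: [257.4, 569.1, 311.1]
orientation: [-0.088, -3.14, 0.002]
ft_force: [-0.4, 0.1, -0.3]
width: 87.7
grasp_force: 0.0
t: 1.43
ee_pos: [471.8, 230.2, 310.5]
orientation: [-0.095, -3.14, 0.0]
ft_force: [0.4, 0.6, 0.2]
width: 87.9
grasp_force: 0.0
1.4333 [471.8 230.2 310.5] tool axes
 [[-0.998  0.061 -0.   ]
 [ 0.061  0.998 -0.   ]
 [ 0.    -0.    -1.   ]] 
to grasp (tool) [ -77.  -108.2   61.7] yaw err -0.0004274909525146045 87.93729631257808 [0.4 0.6 0.2]
```

Now hover over the peg, and take a wrist picture before descending.

```bash
python3 -m pendant '{"grip":[1,1,1,1,1],"linear":[[-19,-27,0],[-19,-27,0],[-19,-27,0],[-20,-27,0],[0,0,0]],"angular":[[0,0,0],[0,0,0],[0,0,0],[0,0,0],[0,0,0]]}'; python3 where.py
python3 - <<'E'
from workcell import ctrl
import cv2
cv2.imwrite("pics/w1.png",ctrl.get_image("wrist")[:,:,::-1])
E
```

```text
t: 1.85
ee_pos: [544.0, 115.3, 310.4]
orientation: [0.101, 3.139, -0.002]
ft_force: [-0.3, -0.1, -0.2]
width: 87.8
grasp_force: 0.0
1.85 [544.  115.3 310.4] tool axes
 [[-0.998  0.064  0.001]
 [ 0.064  0.998 -0.002]
 [-0.001 -0.001 -1.   ]] 
to grasp (tool) [ 2.1  2.3 61.6] yaw err -0.00418815060698817 87.82703329624421 [-0.3 -0.1 -0.2]
```

View pics/w1.png

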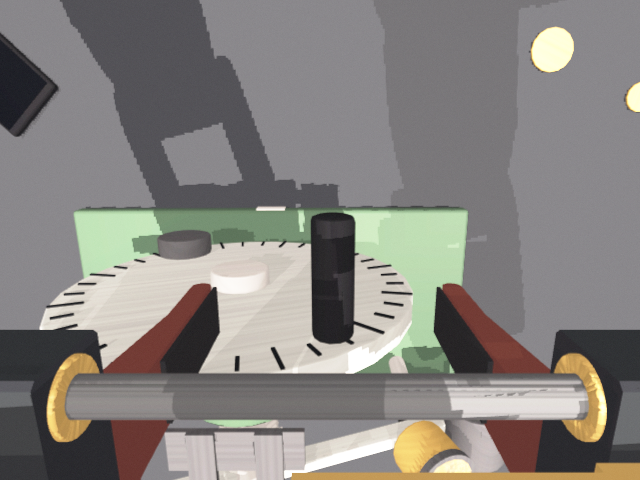

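The peg sits between the open fingers, with its centre at u≈333 against the finger middle at ≈326. The way down is clear.

```bash
python3 -m pendant '{"grip":[1,1,1,1,1,1,-1,-1,-1,-1,-1,-1],"linear":[[2,2.3,15],[0,0,15],[0,0,15],[0,0,12],[0,0,4],[0,0,0],[0,0,0],[0,0,0],[0,0,0],[0,0,0],[0,0,0],[0,0,0]],"angular":[[0,0,0],[0,0,0],[0,0,0],[0,0,0],[0,0,0],[0,0,0],[0,0,0],[0,0,0],[0,0,0],[0,0,0],[0,0,0],[0,0,0]]}'; python3 where.py
cat > look.py <<'E'
# measure pointer angle th (scene camera), disc angle D (from TCP); log them
from h import *
import json,cv2,sys
p=json.load(open("p.json"))
o=ctrl.get_obs();im=ctrl.get_image("scene").astype(int)
mask=((im[...,0]>110)&(im[...,1]<70)&(im[...,2]<70)).astype(np.uint8)
ths=np.linspace(-.45,.8,1251);C=np.array([proj("scene",W(p,pol(97.5,156,a))) for a in ths])
n,l,s,c=cv2.connectedComponentsWithStats(mask,connectivity=8)
out=[]
for i in range(1,n):
    d=np.hypot(*(C-c[i]).T);k=d.argmin()
    if s[i,4]>=6 and d[k]<25: out.append((round(ths[k],4),round(d[k],1),int(s[i,4]),c[i].round(1).tolist()))
e=np.array(o["ee_pos"]);cy,sy=np.cos(p[2]),np.sin(p[2])
d=e-[p[0],p[1],0];y=-sy*d[0]+cy*d[1];z=e[2]+19
D=np.arctan2(-y,z-190)+.33
print(f"t={o['t']:.2f} D={D:.4f} R={np.hypot(y,z-190):.1f} y={y:.1f} z={z:.1f} F={np.round(o['ft_force'],1)} w={o['width']:.1f} g={o['grasp_force']:.0f}",out)
E
python3 look.py
```

```text
t: 2.9
ee_pos: [540.0, 121.8, 250.0]
orientation: [0.096, 3.14, 0.0]
ft_force: [-0.0, -0.4, -0.1]
width: 51.3
grasp_force: 0.0
2.9 [540.  121.8 250. ] tool axes
 [[-0.998  0.061  0.001]
 [ 0.061  0.998  0.   ]
 [-0.001  0.    -1.   ]] 
to grasp (tool) [-2.3 -4.1  1.3] yaw err -0.0005760634161761924 51.267985862679915 [-0.  -0.4 -0.1]
t=2.90 D=-0.3729 R=103.6 y=66.9 z=269.0 F=[-0.  -0.4 -0.1] w=51.3 g=0 [(np.float64(0.523), np.float64(17.2), 164, [251.0, 241.1]), (np.float64(-0.36), np.float64(0.6), 46, [256.0, 301.7])]
```

```bash
python3 -m pendant '{"grip":[-1,-1,-1,-1,-1,-1,-1,-1,-1,-1],"linear":[[-1,-4,1],[0,0,0],[0,0,0],[0,0,0],[0,0,0],[0,0,0],[0,0,0],[0,0,0],[0,0,0],[0,0,0]],"angular":[[0,0,0],[0,0,0],[0,0,0],[0,0,0],[0,0,0],[0,0,0],[0,0,0],[0,0,0],[0,0,0],[0,0,0]]}'; python3 look.py
```

```text
t: 3.78
ee_pos: [540.7, 117.7, 248.7]
orientation: [0.095, 3.14, 0.0]
ft_force: [1.1, -1.0, 0.7]
width: 21.0
grasp_force: 30.0
t=3.78 D=-0.3509 R=100.0 y=63.0 z=267.7 F=[ 1.1 -1.   0.7] w=21.0 g=30 [(np.float64(0.523), np.float64(17.2), 164, [251.0, 241.1]), (np.float64(-0.361), np.float64(0.6), 45, [256.1, 301.8])]
```

```bash
python3 -m pendant '{"grip":[-1,-1,-1,-1,-1,-1,-1,-1,-1],"linear":[[0,-4.5,-3.4],[0,-4.7,-3.1],[0,-4.8,-2.9],[0,-5,-2.6],[0,-5.1,-2.3],[0,-5.2,-2.1],[0,-5.4,-1.7],[0,-5.4,-1.5],[0,0,0]],"angular":[[0,0,0],[0,0,0],[0,0,0],[0,0,0],[0,0,0],[0,0,0],[0,0,0],[0,0,0],[0,0,0]]}'; python3 look.py
```

```text
t: 4.58
ee_pos: [538.6, 79.0, 270.7]
orientation: [0.097, 3.138, 0.007]
ft_force: [-4.1, 8.7, 12.2]
width: 21.5
grasp_force: 30.0
t=4.58 D=0.0925 R=102.6 y=24.1 z=289.7 F=[-4.1  8.7 12.2] w=21.5 g=30 [(np.float64(0.523), np.float64(17.2), 164, [251.0, 241.1]), (np.float64(-0.36), np.float64(0.6), 46, [256.0, 301.7])]
```

```bash
python3 - <<'E'
s=open('look.py').read()
s=s.replace("e=np.array(o[\"ee_pos\"])","from scipy.spatial.transform import Rotation as Ro\nzt=Ro.from_rotvec(o['orientation']).as_matrix()[:,2];e=np.array(o['ee_pos'])-19*zt").replace("z=e[2]+19","z=e[2]")
s=s.replace('print(f"t','tilt=np.arctan2(cy*zt[1]-sy*zt[0],-zt[2])\nprint(f"tilt={tilt:.3f} t').replace("D=np.arctan2(-y,z-190)+.33","D=-np.arcsin(y/100)+.33")
s=s.replace("out.append((round(ths[k],4),round(d[k],1)","out.append((round(float(ths[k])+.01,4),round(float(d[k]),1)").replace("<25","<10")
open('look.py','w').write(s)
E
python3 -m pendant '{"grip":[-1,-1,-1,-1],"linear":[[0,0,-2],[0,-1.56,-0.48],[0,-1.56,-0.48],[0,-1.56,-0.48]],"angular":[[0,0,0],[-0.02,0,0],[-0.02,0,0],[-0.02,0,0]]}'; python3 look.py
```

```text
t: 4.97
ee_pos: [538.2, 73.9, 272.1]
orientation: [0.095, 3.136, 0.099]
ft_force: [1.7, 5.5, -1.2]
width: 20.9
grasp_force: 30.0
tilt=0.063 t=4.97 D=0.1510 R=102.7 y=17.8 z=291.1 F=[ 1.7  5.5 -1.2] w=20.9 g=30 [(-0.35, 0.6, 46, [256.0, 301.7])]
```

```bash
M='x'; python3 -m pendant '{"grip":[-1,-1,-1,-1],"linear":[[0,-1.56,-0.48],[0,-1.56,-0.48],[0,-1.56,-0.48],[0,0,0]],"angular":[[-0.02,0,0],[-0.02,0,0],[-0.02,0,0],[0,0,0]]}'; python3 look.py;  python3 -m pendant '{"grip":[-1,-1,-1,-1],"linear":[[0,-1.56,-0.48],[0,-1.56,-0.48],[0,-1.56,-0.48],[0,0,0]],"angular":[[-0.02,0,0],[-0.02,0,0],[-0.02,0,0],[0,0,0]]}' >/dev/null; python3 look.py
```

```text
t: 5.35
ee_pos: [537.9, 68.5, 273.2]
orientation: [0.097, 3.13, 0.192]
ft_force: [1.0, 6.9, -0.7]
width: 21.1
grasp_force: 30.0
tilt=0.123 t=5.35 D=0.2164 R=102.6 y=11.3 z=292.0 F=[ 1.   6.9 -0.7] w=21.1 g=30 [(-0.351, 0.6, 45, [256.1, 301.8])]
tilt=0.182 t=5.73 D=0.2764 R=102.6 y=5.4 z=292.5 F=[ 2.4  6.6 -1.5] w=21.1 g=30 [(-0.35, 0.6, 46, [256.0, 301.7])]
```

```bash
python3 -m pendant '{"grip":[-1,-1,-1,-1],"linear":[[0,-1.17,-0.36],[0,-1.17,-0.36],[0,-1.17,-0.36],[0,0,0]],"angular":[[-0.015,0,0],[-0.015,0,0],[-0.015,0,0],[0,0,0]]}' >/dev/null; python3 look.py;  python3 -m pendant '{"grip":[-1,-1,-1,-1],"linear":[[0,-1.17,-0.36],[0,-1.17,-0.36],[0,0,0],[0,0,0]],"angular":[[-0.015,0,0],[-0.015,0,0],[0,0,0],[0,0,0]]}' >/dev/null; python3 look.py
```

```text
tilt=0.227 t=6.12 D=0.3203 R=102.6 y=1.0 z=292.6 F=[ 3.5  5.2 -2.6] w=21.6 g=30 [(-0.35, 0.6, 46, [256.0, 301.7])]
tilt=0.256 t=6.50 D=0.3491 R=102.6 y=-1.9 z=292.6 F=[ 3.5  5.7 -2. ] w=21.4 g=30 [(-0.351, 0.6, 45, [256.1, 301.8])]
```

```bash
python3 -m pendant '{"grip":[-1,-1,-1,-1],"linear":[[0,-1.17,-0.36],[0,-1.17,-0.36],[0,0,0],[0,0,0]],"angular":[[-0.015,0,0],[-0.015,0,0],[0,0,0],[0,0,0]]}' >/dev/null; python3 look.py;  python3 -m pendant '{"grip":[-1,-1,-1,-1],"linear":[[0,-1.17,-0.36],[0,-0.78,-0.24],[0,0,0],[0,0,0]],"angular":[[-0.015,0,0],[-0.01,0,0],[0,0,0],[0,0,0]]}' >/dev/null; python3 look.py
```

```text
tilt=0.286 t=6.88 D=0.3792 R=102.6 y=-4.9 z=292.4 F=[ 3.2  6.7 -2.4] w=21.1 g=30 [(-0.351, 0.6, 45, [256.1, 301.8])]
tilt=0.311 t=7.27 D=0.4039 R=102.5 y=-7.4 z=292.3 F=[ 3.7  6.9 -3.1] w=21.4 g=30 [(-0.35, 0.6, 46, [256.0, 301.7])]
```

```bash
for i in 1; do python3 -m pendant '{"grip":[-1,-1,-1,-1],"linear":[[0,-1.17,-0.36],[0,-0.78,-0.24],[0,0,0],[0,0,0]],"angular":[[-0.015,0,0],[-0.01,0,0],[0,0,0],[0,0,0]]}' >/dev/null; python3 look.py; done;  python3 -m pendant '{"grip":[-1,-1,-1,-1],"linear":[[0,-1.17,-0.36],[0,-0.78,-0.24],[0,0,0],[0,0,0]],"angular":[[-0.015,0,0],[-0.01,0,0],[0,0,0],[0,0,0]]}' >/dev/null; python3 look.py
```

```text
tilt=0.336 t=7.65 D=0.4289 R=102.5 y=-9.9 z=292.0 F=[ 4.   6.  -2.8] w=21.4 g=30 [(-0.35, 0.6, 46, [256.0, 301.7])]
tilt=0.361 t=8.03 D=0.4540 R=102.5 y=-12.4 z=291.7 F=[ 5.   5.7 -2.8] w=21.2 g=30 [(-0.35, 0.5, 44, [256.1, 301.6])]
```

```bash
python3 -m pendant '{"grip":[-1,-1,-1,-1],"linear":[[0,0,0],[0,0,0],[0,0,0],[0,0,0]],"angular":[[0,0,0],[0,0,0],[0,0,0],[0,0,0]]}' >/dev/null; python3 look.py
```

```text
tilt=0.361 t=8.42 D=0.4532 R=102.5 y=-12.3 z=291.8 F=[ 3.9  5.9 -3.1] w=21.5 g=30 [(-0.351, 0.6, 45, [256.1, 301.8])]
```

```bash
python3 -m pendant '{"grip":[-1,-1,-1,-1],"linear":[[0,-1.17,-0.36],[0,-0.78,-0.24],[0,0,0],[0,0,0]],"angular":[[-0.015,0,0],[-0.01,0,0],[0,0,0],[0,0,0]]}' >/dev/null; python3 look.py;  python3 -m pendant '{"grip":[-1,-1,-1,-1],"linear":[[0,-1.17,-0.36],[0,-0.78,-0.24],[0,0,0],[0,0,0]],"angular":[[-0.015,0,0],[-0.01,0,0],[0,0,0],[0,0,0]]}' >/dev/null; python3 look.py
```

```text
tilt=0.386 t=8.80 D=0.4788 R=102.5 y=-14.8 z=291.4 F=[ 4.5  6.  -3.1] w=21.1 g=30 [(-0.35, 0.6, 46, [256.0, 301.7])]
tilt=0.411 t=9.18 D=0.5039 R=102.5 y=-17.3 z=291.0 F=[ 4.2  7.  -4.6] w=21.1 g=30 [(-0.351, 0.6, 45, [256.1, 301.8])]
```

```bash
cat >> look.py <<'E'
if out:
    th=min(out,key=lambda r:r[1])[0];open("log.txt","a").write(f"{o['t']:.3f} {D:.4f} {th:.4f}\n")
E
python3 -m pendant '{"grip":[-1,-1,-1,-1],"linear":[[0,-1.17,-0.36],[0,-0.78,-0.24],[0,0,0],[0,0,0]],"angular":[[-0.015,0,0],[-0.01,0,0],[0,0,0],[0,0,0]]}' >/dev/null; python3 look.py;  python3 -m pendant '{"grip":[-1,-1,-1,-1],"linear":[[0,-1.17,-0.36],[0,-0.78,-0.24],[0,0,0],[0,0,0]],"angular":[[-0.015,0,0],[-0.01,0,0],[0,0,0],[0,0,0]]}' >/dev/null; python3 look.py
```

```text
tilt=0.436 t=9.57 D=0.5291 R=102.5 y=-19.8 z=290.5 F=[ 3.8  6.4 -4.4] w=21.7 g=30 [(-0.35, 0.6, 46, [256.0, 301.7])]
tilt=0.461 t=9.95 D=0.5540 R=102.4 y=-22.2 z=290.0 F=[ 4.7  6.9 -3.8] w=21.6 g=30 [(-0.351, 0.6, 45, [256.1, 301.8])]
```

```bash
python3 -m pendant '{"grip":[-1,-1,-1,-1],"linear":[[0,-1.17,-0.36],[0,-0.78,-0.24],[0,0,0],[0,0,0]],"angular":[[-0.015,0,0],[-0.01,0,0],[0,0,0],[0,0,0]]}' >/dev/null; python3 look.py;  python3 -m pendant '{"grip":[-1,-1,-1,-1],"linear":[[0,-1.17,-0.36],[0,-0.78,-0.24],[0,0,0],[0,0,0]],"angular":[[-0.015,0,0],[-0.01,0,0],[0,0,0],[0,0,0]]}' >/dev/null; python3 look.py
```

```text
tilt=0.486 t=10.33 D=0.5790 R=102.4 y=-24.6 z=289.4 F=[ 5.3  7.7 -4.2] w=21.4 g=30 [(-0.351, 0.6, 45, [256.1, 301.8])]
tilt=0.511 t=10.72 D=0.6040 R=102.4 y=-27.1 z=288.8 F=[ 4.8  6.2 -5.3] w=21.6 g=30 [(-0.351, 0.6, 45, [256.1, 301.8])]
```

```bash
python3 -m pendant '{"grip":[-1,-1,-1,-1],"linear":[[0,-0.78,-0.24],[0,-0.78,-0.24],[0,0,0],[0,0,0]],"angular":[[-0.01,0,0],[-0.01,0,0],[0,0,0],[0,0,0]]}' >/dev/null; python3 look.py;  python3 -m pendant '{"grip":[-1,-1,-1,-1],"linear":[[0,-0.78,-0.24],[0,-0.78,-0.24],[0,0,0],[0,0,0]],"angular":[[-0.01,0,0],[-0.01,0,0],[0,0,0],[0,0,0]]}' >/dev/null; python3 look.py
```

```text
tilt=0.531 t=11.10 D=0.6239 R=102.4 y=-29.0 z=288.2 F=[ 5.1  6.1 -4.9] w=21.6 g=30 [(-0.351, 0.6, 45, [256.1, 301.8])]
tilt=0.551 t=11.48 D=0.6437 R=102.4 y=-30.9 z=287.6 F=[ 5.3  7.8 -4.2] w=21.4 g=30 [(-0.35, 0.6, 46, [256.0, 301.7])]
```

```bash
python3 -m pendant '{"grip":[-1,-1,-1,-1],"linear":[[0,-0.78,-0.24],[0,-0.78,-0.24],[0,0,0],[0,0,0]],"angular":[[-0.01,0,0],[-0.01,0,0],[0,0,0],[0,0,0]]}' >/dev/null; python3 look.py;  python3 -m pendant '{"grip":[-1,-1,-1,-1],"linear":[[0,-0.78,-0.24],[0,-0.78,-0.24],[0,0,0],[0,0,0]],"angular":[[-0.01,0,0],[-0.01,0,0],[0,0,0],[0,0,0]]}' >/dev/null; python3 look.py
```

```text
tilt=0.571 t=11.87 D=0.6637 R=102.4 y=-32.8 z=287.0 F=[ 5.5  8.  -5. ] w=21.4 g=30 [(-0.35, 0.6, 46, [256.0, 301.7])]
tilt=0.591 t=12.25 D=0.6836 R=102.4 y=-34.6 z=286.3 F=[ 5.4  7.6 -5.1] w=21.2 g=30 [(-0.35, 0.6, 46, [256.0, 301.7])]
```

```bash
python3 - <<'E'
from workcell import ctrl
import cv2
im=ctrl.get_image("scene")[:,:,::-1]
cv2.imwrite("pics/s2.png",cv2.resize(im[190:430,190:390],None,fx=2.5,fy=2.5,interpolation=cv2.INTER_CUBIC))
E
```

```text
(no output)
```

View pics/s2.png

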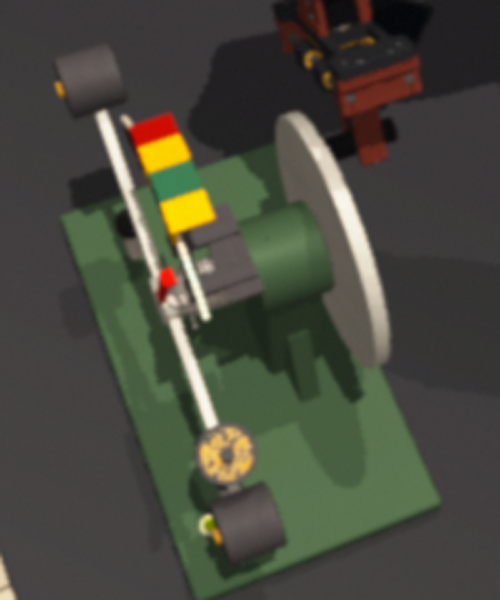

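The peg is pinched and has moved over with the gripper (near (375,140) in the crop). The beam still lies on its rest, so the load must be a heavy one.

```bash
python3 -m pendant '{"grip":[-1,-1,-1,-1],"linear":[[0,-0.78,-0.24],[0,-0.78,-0.24],[0,0,0],[0,0,0]],"angular":[[-0.01,0,0],[-0.01,0,0],[0,0,0],[0,0,0]]}' >/dev/null; python3 look.py;  python3 -m pendant '{"grip":[-1,-1,-1,-1],"linear":[[0,-0.78,-0.24],[0,-0.39,-0.12],[0,0,0],[0,0,0]],"angular":[[-0.01,0,0],[-0.005,0,0],[0,0,0],[0,0,0]]}' >/dev/null; python3 look.py
```

```text
tilt=0.611 t=12.68 D=0.7036 R=102.4 y=-36.5 z=285.6 F=[ 4.9  7.7 -5.8] w=21.3 g=30 [(-0.35, 0.6, 46, [256.0, 301.7])]
tilt=0.626 t=13.07 D=0.7179 R=102.4 y=-37.8 z=285.1 F=[ 6.1  6.7 -5.4] w=21.1 g=30 [(-0.349, 0.6, 45, [256.0, 301.6])]
```

```bash
sed -i 's/^tilt=\(.*\)$/tilt=\1; D=tilt+.085/' look.py; python3 -m pendant '{"grip":[-1,-1,-1,-1],"linear":[[0,0,0],[0,0,0],[0,0,0],[0,0,0]],"angular":[[0,0,0],[0,0,0],[0,0,0],[0,0,0]]}' >/dev/null; python3 look.py;  python3 -m pendant '{"grip":[-1,-1,-1,-1],"linear":[[0,-0.78,-0.24],[0,0,0],[0,0,0],[0,0,0]],"angular":[[-0.01,0,0],[0,0,0],[0,0,0],[0,0,0]]}' >/dev/null; python3 look.py
```

```text
tilt=0.626 t=13.45 D=0.7105 R=102.4 y=-37.8 z=285.1 F=[ 4.9  8.7 -5.5] w=21.3 g=30 [(-0.336, 0.1, 41, [256.1, 300.4])]
tilt=0.636 t=13.83 D=0.7206 R=102.4 y=-38.7 z=284.8 F=[ 6.7  8.4 -6.1] w=21.4 g=30 [(-0.328, 0.7, 43, [255.3, 300.0])]
```

```bash
cat > est.py <<'E'
import numpy as np,sys,runpy
runpy.run_path("look.py")
from scipy.optimize import least_squares
ref=float(sys.argv[1]); vr=float(sys.argv[2])   # wanted pointer now, wanted speed
L=np.loadtxt("log.txt");L=L[L[:,0]>13.3];L=L[L[:,0]>L[-1,0]-3.2];J=.084
Tg=lambda th,ML,G:ML*(np.cos(th)-.279*np.sin(th))-G*np.sin(th)
def sim(q,T,Dt,D):
    th,w,ML,G=q;out=[];h=.01;t=T[0]
    for k in T:
        while t<k-1e-9:
            a=(.55*(np.interp(t,Dt,D)-th)-Tg(th,ML,G)-.03*w-.01*np.tanh(w/.005))/J
            w+=a*h;th+=w*h;t+=h
            if th<-.35: th,w=-.35,max(w,0)
        out.append((th,w))
    return np.array(out)
# each command is carried out in the first 0.25 s of its interval
Dt=[L[0,0]];Dv=[L[0,1]]
for i in range(1,len(L)): Dt+=[min(L[i-1,0]+.28,L[i,0]-.01),L[i,0]];Dv+=[L[i,1]]*2
f=lambda q:np.concatenate([(sim(q,L[:,0],Dt,Dv)[:,0]-L[:,2])/.003,[(q[2]-.444)/.03,(q[3]-.33)/.03,(q[1])/.2]])
r=least_squares(f,[L[0,2],0.02,.444,.33],diff_step=1e-4,max_nfev=25);q=r.x
th,w=sim(q,L[:,0],Dt,Dv)[-1]
wn,z=1.3,.9
tp=th+w*.2
a=-wn**2*(tp-ref-vr*.2)-2*z*wn*(w-vr)
Dc=tp+(Tg(tp,*q[2:])+.03*w+.01*np.tanh((vr if abs(vr)>.01 else w)/.02)+J*a)/.55
d=Dc-L[-1,1]
print(f"ML={q[2]:.3f} G={q[3]:.3f} th={th:.3f} w={w:.3f} rms={np.std((f(q))[:-3]):.1f} Dc={Dc:.4f} delta={d:.4f}")
for n in (1,2,3): print(n,"rows: ty %.2f tz %.2f ax %.4f"%(-78*d/n,-24*d/n,-d/n))
E
python3 est.py -.31 0.06
```

```text
tilt=0.636 t=13.88 D=0.7206 R=102.3 y=-38.7 z=284.7 F=[ 5.7  8.4 -5.5] w=21.5 g=30 [(-0.329, 0.7, 44, [255.3, 300.1])]
ML=0.448 G=0.331 th=-0.328 w=0.005 rms=0.2 Dc=0.7564 delta=0.0358
1 rows: ty -2.79 tz -0.86 ax -0.0358
2 rows: ty -1.40 tz -0.43 ax -0.0179
3 rows: ty -0.93 tz -0.29 ax -0.0119
```

```bash
python3 -m pendant '{"grip":[-1,-1,-1,-1],"linear":[[0,-0.94,-0.29],[0,-0.94,-0.29],[0,0,0],[0,0,0]],"angular":[[-0.012,0,0],[-0.012,0,0],[0,0,0],[0,0,0]]}' >/dev/null; python3 est.py -.30 0.06
```

```text
tilt=0.660 t=14.27 D=0.7448 R=102.3 y=-41.0 z=283.7 F=[ 6.   8.7 -4.4] w=21.3 g=30 [(-0.306, 0.3, 43, [255.1, 298.2])]
ML=0.438 G=0.328 th=-0.306 w=0.084 rms=0.3 Dc=0.7230 delta=-0.0218
1 rows: ty 1.70 tz 0.52 ax 0.0218
2 rows: ty 0.85 tz 0.26 ax 0.0109
3 rows: ty 0.57 tz 0.17 ax 0.0073
```

```bash
python3 -m pendant '{"grip":[-1,-1,-1,-1],"linear":[[0,0.62,0.19],[0,0.62,0.19],[0,0,0],[0,0,0]],"angular":[[0.008,0,0],[0.008,0,0],[0,0,0],[0,0,0]]}' >/dev/null; python3 est.py -.27 0.06
```

```text
tilt=0.643 t=14.65 D=0.7284 R=102.3 y=-39.4 z=284.5 F=[ 6.1  8.4 -5.1] w=21.1 g=30 [(-0.269, 0.3, 35, [254.6, 295.1])]
ML=0.438 G=0.329 th=-0.269 w=0.092 rms=0.3 Dc=0.7338 delta=0.0054
1 rows: ty -0.42 tz -0.13 ax -0.0054
2 rows: ty -0.21 tz -0.07 ax -0.0027
3 rows: ty -0.14 tz -0.04 ax -0.0018
```

Model fits well. Continue.

```bash
python3 -m pendant '{"grip":[-1,-1,-1,-1],"linear":[[0,-0.4,-0.12],[0,0,0],[0,0,0],[0,0,0]],"angular":[[-0.005,0,0],[0,0,0],[0,0,0],[0,0,0]]}' >/dev/null; python3 est.py -.24 0.06
```

```text
tilt=0.649 t=15.03 D=0.7336 R=102.3 y=-39.9 z=284.2 F=[ 6.2  8.1 -5.8] w=20.9 g=30 [(-0.256, 0.1, 41, [254.0, 294.3]), (-0.402, 4.4, 6, [253.8, 307.0])]
ML=0.447 G=0.307 th=-0.253 w=0.035 rms=1.0 Dc=0.7665 delta=0.0329
1 rows: ty -2.57 tz -0.79 ax -0.0329
2 rows: ty -1.28 tz -0.39 ax -0.0165
3 rows: ty -0.86 tz -0.26 ax -0.0110
```

```bash
python3 -m pendant '{"grip":[-1,-1,-1],"linear":[[0,-0.94,-0.29],[0,0,0],[0,0,0]],"angular":[[-0.012,0,0],[0,0,0],[0,0,0]]}' >/dev/null; python3 est.py -.22 0.06
```

```text
tilt=0.661 t=15.33 D=0.7457 R=102.3 y=-41.1 z=283.7 F=[ 5.6  7.4 -4.8] w=21.4 g=30 [(-0.254, 0.1, 38, [254.0, 294.1]), (-0.392, 4.0, 8, [254.0, 306.1])]
ML=0.452 G=0.290 th=-0.251 w=0.006 rms=1.0 Dc=0.7825 delta=0.0368
1 rows: ty -2.87 tz -0.88 ax -0.0368
2 rows: ty -1.43 tz -0.44 ax -0.0184
3 rows: ty -0.96 tz -0.29 ax -0.0123
```

```bash
python3 -m pendant '{"grip":[-1,-1,-1,-1],"linear":[[0,-0.94,-0.29],[0,-0.94,-0.29],[0,0,0],[0,0,0]],"angular":[[-0.012,0,0],[-0.012,0,0],[0,0,0],[0,0,0]]}' >/dev/null; python3 est.py -.22 0.06
```

```text
tilt=0.685 t=15.72 D=0.7697 R=102.3 y=-43.4 z=282.7 F=[ 6.   7.5 -4.9] w=21.2 g=30 [(-0.251, 0.1, 38, [253.8, 293.9]), (-0.402, 4.4, 6, [253.8, 307.0])]
ML=0.455 G=0.280 th=-0.248 w=0.028 rms=0.9 Dc=0.7788 delta=0.0091
1 rows: ty -0.71 tz -0.22 ax -0.0091
2 rows: ty -0.36 tz -0.11 ax -0.0046
3 rows: ty -0.24 tz -0.07 ax -0.0030
```

```bash
python3 -m pendant '{"grip":[-1,-1,-1,-1],"linear":[[0,-0.4,-0.12],[0,0,0],[0,0,0],[0,0,0]],"angular":[[-0.005,0,0],[0,0,0],[0,0,0],[0,0,0]]}' >/dev/null; python3 est.py -.20 0.06
```

```text
tilt=0.689 t=16.10 D=0.7745 R=102.3 y=-43.7 z=282.5 F=[ 6.2  7.3 -6.2] w=21.1 g=30 [(-0.228, 0.2, 37, [253.4, 292.1]), (-0.392, 4.2, 6, [253.8, 306.2])]
ML=0.452 G=0.290 th=-0.230 w=0.061 rms=1.0 Dc=0.7776 delta=0.0031
1 rows: ty -0.24 tz -0.07 ax -0.0031
2 rows: ty -0.12 tz -0.04 ax -0.0016
3 rows: ty -0.08 tz -0.02 ax -0.0010
```

```bash
python3 -m pendant '{"grip":[-1,-1,-1,-1],"linear":[[0,0,0],[0,0,0],[0,0,0],[0,0,0]],"angular":[[0,0,0],[0,0,0],[0,0,0],[0,0,0]]}' >/dev/null; python3 est.py -.19 0.06
```

```text
tilt=0.689 t=16.48 D=0.7744 R=102.3 y=-43.7 z=282.5 F=[ 6.2  7.4 -6. ] w=21.7 g=30 [(-0.203, 0.2, 37, [252.6, 290.2]), (-0.355, 4.1, 8, [252.9, 303.2])]
ML=0.452 G=0.290 th=-0.203 w=0.070 rms=0.9 Dc=0.7823 delta=0.0079
1 rows: ty -0.62 tz -0.19 ax -0.0079
2 rows: ty -0.31 tz -0.10 ax -0.0040
3 rows: ty -0.21 tz -0.06 ax -0.0026
```

```bash
python3 -m pendant '{"grip":[-1,-1,-1,-1,-1],"linear":[[0,-0.6,-0.18],[0,0,0],[0,0,0],[0,0,0],[0,0,0]],"angular":[[-0.0078,0,0],[0,0,0],[0,0,0],[0,0,0],[0,0,0]]}' >/dev/null; python3 est.py -.16 0.06
```

```text
tilt=0.697 t=16.95 D=0.7822 R=102.3 y=-44.4 z=282.2 F=[ 5.9  8.3 -6.4] w=21.5 g=30 [(-0.179, 0.2, 41, [251.7, 288.6]), (-0.346, 3.9, 6, [252.8, 302.5])]
ML=0.452 G=0.294 th=-0.176 w=0.059 rms=0.9 Dc=0.7974 delta=0.0152
1 rows: ty -1.18 tz -0.36 ax -0.0152
2 rows: ty -0.59 tz -0.18 ax -0.0076
3 rows: ty -0.39 tz -0.12 ax -0.0051
```

```bash
python3 -m pendant '{"grip":[-1,-1,-1,-1,-1],"linear":[[0,-0.8,-0.24],[0,0,0],[0,0,0],[0,0,0],[0,0,0]],"angular":[[-0.0102,0,0],[0,0,0],[0,0,0],[0,0,0],[0,0,0]]}' >/dev/null; python3 est.py -.14 0.06
```

```text
tilt=0.707 t=17.42 D=0.7924 R=102.3 y=-45.4 z=281.7 F=[ 7.1  7.  -5.6] w=21.0 g=30 [(-0.136, 0.5, 36, [251.1, 285.2]), (-0.265, 2.5, 9, [251.9, 295.8]), (-0.357, 4.2, 9, [252.8, 303.4])]
ML=0.441 G=0.344 th=-0.139 w=0.073 rms=1.1 Dc=0.7924 delta=0.0000
1 rows: ty -0.00 tz -0.00 ax -0.0000
2 rows: ty -0.00 tz -0.00 ax -0.0000
3 rows: ty -0.00 tz -0.00 ax -0.0000
```

```bash
sed -i 's/min(out,key=lambda r:r\[1\])/max(out,key=lambda r:r[2])/' look.py; python3 -m pendant '{"grip":[-1,-1,-1,-1],"linear":[[0,0,0],[0,0,0],[0,0,0],[0,0,0]],"angular":[[0,0,0],[0,0,0],[0,0,0],[0,0,0]]}' >/dev/null; python3 est.py -.11 0.05
```

```text
tilt=0.707 t=17.80 D=0.7923 R=102.3 y=-45.4 z=281.7 F=[ 5.7  7.5 -5.8] w=21.5 g=30 [(-0.197, 1.3, 71, [251.1, 290.3])]
ML=0.472 G=0.205 th=-0.166 w=0.003 rms=5.0 Dc=0.8333 delta=0.0410
1 rows: ty -3.20 tz -0.98 ax -0.0410
2 rows: ty -1.60 tz -0.49 ax -0.0205
3 rows: ty -1.07 tz -0.33 ax -0.0137
```

```bash
sed -i '$d' log.txt; python3 - <<'E'
from workcell import ctrl
import cv2,numpy as np
im=ctrl.get_image("scene");c=im[255:325,225:285]
cv2.imwrite("pics/s3.png",cv2.resize(c[:,:,::-1],None,fx=8,fy=8,interpolation=cv2.INTER_NEAREST))
c=c.astype(int);m=(c[...,0]>110)&(c[...,1]<70)&(c[...,2]<70)
for r in range(20,60): print(255+r,''.join('#' if v else '.' for v in m[r,10:45]))
E
```

```text
275 ...................................
276 ...................................
277 ...................................
278 ...................................
279 ...................................
280 ..............###..................
281 .............#####.................
282 .............#####.................
283 .............######................
284 ..............#####................
285 ..............#####................
286 ..............#####................
287 ...............###.................
288 ...............#...................
289 ...............#...................
290 ...............#...................
291 ...............#...................
292 ...............##..................
293 ...............##..................
294 ................##.................
295 ................##.................
296 ...............###.................
297 ................###................
298 ................###................
299 .................##................
300 ..................#................
301 ................###................
302 ................###................
303 ..................#................
304 ..................#................
305 ..................#................
306 ..................#................
307 ..................##...............
308 ...................................
309 ...................................
310 ...................................
311 ...................................
312 ...................................
313 ...................................
314 ...................................
```

View pics/s3.png

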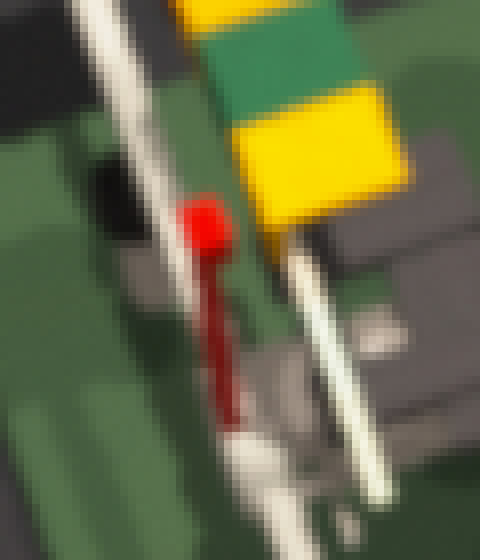

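The tip is a bright red ball near (251,283), with a dark red stem under it and green ahead of it. I'll threshold on the bright ball only.

```bash
sed -i 's/im\[...,0\]>110/im[...,0]>165/' look.py; python3 est.py -.09 0.04; python3 - <<'E'
import cv2,numpy as np
im=cv2.imread("pics/scene0.png")[:,:,::-1].astype(int)
m=(im[...,0]>165)&(im[...,1]<70)&(im[...,2]<70);m[:280]=0;m[320:]=0;m[:,280:]=0;v,u=np.nonzero(m);print(u.mean(),v.mean(),len(u))
E
```

```text
tilt=0.707 t=17.90 D=0.7923 R=102.3 y=-45.3 z=281.7 F=[ 5.9  8.1 -5.5] w=21.5 g=30 [(-0.104, 0.6, 30, [250.3, 282.8])]
ML=0.440 G=0.349 th=-0.105 w=0.058 rms=1.1 Dc=0.7994 delta=0.0071
1 rows: ty -0.56 tz -0.17 ax -0.0071
2 rows: ty -0.28 tz -0.09 ax -0.0036
3 rows: ty -0.19 tz -0.06 ax -0.0024
256.45714285714286 300.77142857142854 35
```

```bash
sed -i 's/+.01,4)/-.001,4)/' look.py; sed -i '$d' log.txt; python3 -m pendant '{"grip":[-1,-1,-1,-1],"linear":[[0,-0.3,-0.09],[0,0,0],[0,0,0],[0,0,0]],"angular":[[-0.004,0,0],[0,0,0],[0,0,0],[0,0,0]]}' >/dev/null; python3 est.py -.09 0.04
```

```text
tilt=0.711 t=18.28 D=0.7963 R=102.3 y=-45.7 z=281.5 F=[ 5.7  7.3 -4.9] w=21.4 g=30 [(-0.111, 0.6, 29, [250.3, 282.5])]
ML=0.448 G=0.310 th=-0.109 w=0.017 rms=1.4 Dc=0.8207 delta=0.0244
1 rows: ty -1.90 tz -0.58 ax -0.0244
2 rows: ty -0.95 tz -0.29 ax -0.0122
3 rows: ty -0.63 tz -0.19 ax -0.0081
```

```bash
python3 -m pendant '{"grip":[-1,-1,-1,-1],"linear":[[0,-1.1,-0.34],[0,0,0],[0,0,0],[0,0,0]],"angular":[[-0.014,0,0],[0,0,0],[0,0,0],[0,0,0]]}' >/dev/null; python3 est.py -.08 0.04
```

```text
tilt=0.725 t=18.67 D=0.8104 R=102.3 y=-47.0 z=280.9 F=[ 6.2  8.5 -6.5] w=21.3 g=30 [(-0.109, 0.6, 28, [250.2, 282.4])]
ML=0.449 G=0.303 th=-0.107 w=0.012 rms=1.5 Dc=0.8257 delta=0.0153
1 rows: ty -1.19 tz -0.37 ax -0.0153
2 rows: ty -0.60 tz -0.18 ax -0.0077
3 rows: ty -0.40 tz -0.12 ax -0.0051
```

```bash
python3 -m pendant '{"grip":[-1,-1,-1,-1],"linear":[[0,-0.7,-0.22],[0,0,0],[0,0,0],[0,0,0]],"angular":[[-0.009,0,0],[0,0,0],[0,0,0],[0,0,0]]}' >/dev/null; python3 est.py -.08 0.04
```

```text
tilt=0.734 t=19.05 D=0.8194 R=102.3 y=-47.8 z=280.5 F=[ 7.2  6.6 -6.3] w=21.3 g=30 [(-0.1, 0.6, 27, [250.0, 281.8])]
ML=0.452 G=0.283 th=-0.101 w=0.026 rms=1.2 Dc=0.8234 delta=0.0040
1 rows: ty -0.32 tz -0.10 ax -0.0040
2 rows: ty -0.16 tz -0.05 ax -0.0020
3 rows: ty -0.11 tz -0.03 ax -0.0013
```

```bash
python3 -m pendant '{"grip":[-1,-1,-1,-1],"linear":[[0,0,0],[0,0,0],[0,0,0],[0,0,0]],"angular":[[0,0,0],[0,0,0],[0,0,0],[0,0,0]]}' >/dev/null; python3 est.py -.07 0.04
```

```text
tilt=0.734 t=19.43 D=0.8193 R=102.3 y=-47.7 z=280.5 F=[ 6.4  8.3 -5. ] w=21.5 g=30 [(-0.08, 0.6, 32, [249.4, 280.4])]
ML=0.448 G=0.316 th=-0.082 w=0.050 rms=1.4 Dc=0.8168 delta=-0.0025
1 rows: ty 0.19 tz 0.06 ax 0.0025
2 rows: ty 0.10 tz 0.03 ax 0.0012
3 rows: ty 0.06 tz 0.02 ax 0.0008
```

```bash
python3 -m pendant '{"grip":[-1,-1,-1,-1],"linear":[[0,0.24,0.07],[0,0,0],[0,0,0],[0,0,0]],"angular":[[0.003,0,0],[0,0,0],[0,0,0],[0,0,0]]}' >/dev/null; python3 est.py -.05 0.04
```

```text
tilt=0.731 t=19.82 D=0.8163 R=102.3 y=-47.5 z=280.6 F=[ 6.4  8.  -6. ] w=21.2 g=30 [(-0.06, 0.6, 29, [248.9, 279.0])]
ML=0.442 G=0.371 th=-0.061 w=0.058 rms=0.8 Dc=0.8138 delta=-0.0025
1 rows: ty 0.20 tz 0.06 ax 0.0025
2 rows: ty 0.10 tz 0.03 ax 0.0013
3 rows: ty 0.07 tz 0.02 ax 0.0008
```

```bash
python3 -m pendant '{"grip":[-1,-1,-1,-1],"linear":[[0,0.24,0.07],[0,0,0],[0,0,0],[0,0,0]],"angular":[[0.003,0,0],[0,0,0],[0,0,0],[0,0,0]]}' >/dev/null; python3 est.py -.035 0.03
```

```text
tilt=0.728 t=20.20 D=0.8133 R=102.3 y=-47.2 z=280.8 F=[ 6.7  8.7 -5.9] w=21.3 g=30 [(-0.043, 0.5, 29, [248.4, 277.8])]
ML=0.446 G=0.323 th=-0.042 w=0.035 rms=0.2 Dc=0.8229 delta=0.0096
1 rows: ty -0.75 tz -0.23 ax -0.0096
2 rows: ty -0.37 tz -0.12 ax -0.0048
3 rows: ty -0.25 tz -0.08 ax -0.0032
```

```bash
python3 -m pendant '{"grip":[-1,-1,-1,-1],"linear":[[0,-0.4,-0.12],[0,0,0],[0,0,0],[0,0,0]],"angular":[[-0.005,0,0],[0,0,0],[0,0,0],[0,0,0]]}' >/dev/null; python3 est.py -.02 0.03
```

```text
tilt=0.733 t=20.58 D=0.8183 R=102.3 y=-47.7 z=280.5 F=[ 5.8  8.4 -4.4] w=21.5 g=30 [(-0.04, 0.6, 28, [248.4, 277.6])]
ML=0.448 G=0.303 th=-0.038 w=0.008 rms=0.4 Dc=0.8372 delta=0.0189
1 rows: ty -1.47 tz -0.45 ax -0.0189
2 rows: ty -0.74 tz -0.23 ax -0.0094
3 rows: ty -0.49 tz -0.15 ax -0.0063
```

```bash
python3 - <<'E'
from workcell import ctrl
import cv2,numpy as np
a=ctrl.get_image("scene")[225:295,220:290,::-1];b=ctrl.get_image("top")[150:190,280:350,::-1]
r=lambda c:cv2.resize(c,None,fx=5.6,fy=5.6,interpolation=cv2.INTER_CUBIC)
A,B=r(a),r(b);B=np.vstack([B,np.zeros((A.shape[0]-B.shape[0],B.shape[1],3),np.uint8)])
cv2.imwrite("pics/s4.png",np.hstack([A,B]))
E
python3 est.py -.02 .03
```

```text
tilt=0.733 t=20.73 D=0.8183 R=102.3 y=-47.7 z=280.5 F=[ 6.1  8.2 -5.2] w=21.5 g=30 [(-0.04, 0.6, 28, [248.4, 277.6])]
ML=0.449 G=0.300 th=-0.039 w=0.004 rms=0.4 Dc=0.8389 delta=0.0206
1 rows: ty -1.61 tz -0.49 ax -0.0206
2 rows: ty -0.80 tz -0.25 ax -0.0103
3 rows: ty -0.54 tz -0.16 ax -0.0069
```

View pics/s4.png

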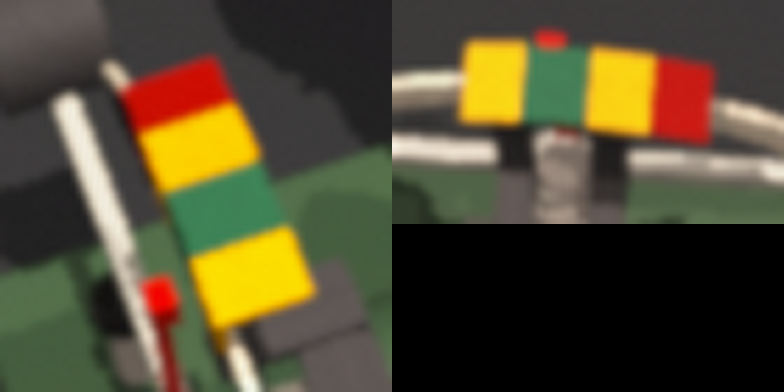

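In the top view the tip (551,40) is already inside the green, which runs u 528–588 with its middle near 558, so it sits about 0.02 rad short of the middle. I'll nudge it a little further.

```bash
python3 -m pendant '{"grip":[-1,-1,-1,-1],"linear":[[0,-0.6,-0.18],[0,0,0],[0,0,0],[0,0,0]],"angular":[[-0.008,0,0],[0,0,0],[0,0,0],[0,0,0]]}' >/dev/null; python3 est.py -.01 0.02
```

```text
tilt=0.741 t=21.12 D=0.8262 R=102.3 y=-48.4 z=280.1 F=[ 6.1  8.  -4.9] w=21.4 g=30 [(-0.038, 0.6, 27, [248.3, 277.5])]
ML=0.449 G=0.297 th=-0.037 w=0.008 rms=0.4 Dc=0.8339 delta=0.0077
1 rows: ty -0.60 tz -0.18 ax -0.0077
2 rows: ty -0.30 tz -0.09 ax -0.0038
3 rows: ty -0.20 tz -0.06 ax -0.0026
```

```bash
python3 -m pendant '{"grip":[-1,-1,-1,-1],"linear":[[0,-0.3,-0.09],[0,0,0],[0,0,0],[0,0,0]],"angular":[[-0.004,0,0],[0,0,0],[0,0,0],[0,0,0]]}' >/dev/null; python3 est.py -.01 0.02
```

```text
tilt=0.745 t=21.50 D=0.8302 R=102.3 y=-48.7 z=279.9 F=[ 5.6  8.4 -6.3] w=21.4 g=30 [(-0.033, 0.6, 29, [248.1, 277.1])]
ML=0.448 G=0.312 th=-0.033 w=0.016 rms=0.4 Dc=0.8309 delta=0.0007
1 rows: ty -0.05 tz -0.02 ax -0.0007
2 rows: ty -0.03 tz -0.01 ax -0.0003
3 rows: ty -0.02 tz -0.01 ax -0.0002
```

```bash
python3 -m pendant '{"grip":[-1,-1,-1,-1,-1],"linear":[[0,0,0],[0,0,0],[0,0,0],[0,0.6,0.18],[0,0.3,0.09]],"angular":[[0,0,0],[0,0,0],[0,0,0],[0.008,0,0],[0.004,0,0]]}' >/dev/null; python3 est.py -.01 0.0
```

```text
tilt=0.733 t=21.97 D=0.8180 R=102.3 y=-47.6 z=280.5 F=[ 6.1  8.6 -5.8] w=20.9 g=30 [(-0.026, 0.5, 28, [247.9, 276.7])]
ML=0.448 G=0.330 th=-0.027 w=0.004 rms=0.3 Dc=0.8152 delta=-0.0028
1 rows: ty 0.22 tz 0.07 ax 0.0028
2 rows: ty 0.11 tz 0.03 ax 0.0014
3 rows: ty 0.07 tz 0.02 ax 0.0009
```

```bash
python3 -m pendant '{"grip":[-1,-1,-1,-1,-1],"linear":[[0,0.3,0.09],[0,0,0],[0,0,0],[0,0,0],[0,0,0]],"angular":[[0.004,0,0],[0,0,0],[0,0,0],[0,0,0],[0,0,0]]}' >/dev/null; python3 est.py -.01 0.0 | head -2;python3 -m pendant '{"grip":[-1,-1,-1,-1,-1],"linear":[[0,0,0],[0,0,0],[0,0,0],[0,0,0],[0,0,0]],"angular":[[0,0,0],[0,0,0],[0,0,0],[0,0,0],[0,0,0]]}' >/dev/null; python3 est.py -.01 0.0 | head -2
```

```text
tilt=0.729 t=22.43 D=0.8143 R=102.3 y=-47.3 z=280.7 F=[ 5.6  8.4 -5.3] w=21.5 g=30 [(-0.021, 0.5, 27, [247.7, 276.4])]
ML=0.447 G=0.339 th=-0.024 w=0.002 rms=0.5 Dc=0.8129 delta=-0.0014
tilt=0.729 t=22.90 D=0.8143 R=102.3 y=-47.3 z=280.7 F=[ 6.6  8.8 -5.1] w=21.5 g=30 [(-0.021, 0.5, 27, [247.7, 276.4])]
ML=0.447 G=0.336 th=-0.022 w=0.002 rms=0.5 Dc=0.8125 delta=-0.0018
```

It's stationary. I'll hold and monitor.

```bash
python3 -m pendant '{"grip":[-1,-1,-1,-1,-1,-1,-1,-1,-1,-1],"linear":[[0,0,0],[0,0,0],[0,0,0],[0,0,0],[0,0,0],[0,0,0],[0,0,0],[0,0,0],[0,0,0],[0,0,0]],"angular":[[0,0,0],[0,0,0],[0,0,0],[0,0,0],[0,0,0],[0,0,0],[0,0,0],[0,0,0],[0,0,0],[0,0,0]]}' >/dev/null; python3 look.py; python3 - <<'E'
from workcell import ctrl
import cv2
cv2.imwrite("pics/s5.png",cv2.resize(ctrl.get_image("top")[150:190,280:350,::-1],None,fx=8,fy=8,interpolation=cv2.INTER_CUBIC))
E
```

```text
tilt=0.729 t=23.78 D=0.8143 R=102.3 y=-47.3 z=280.7 F=[ 6.8  8.3 -5.9] w=21.2 g=30 [(-0.021, 0.5, 27, [247.7, 276.4])]
```

View pics/s5.png

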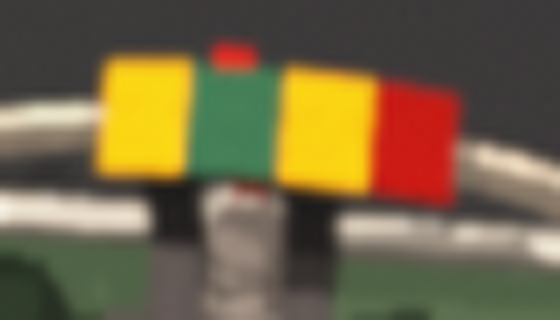

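The tip at (235,55) sits in the middle of the green (u 193–282, middle ≈237). I'll hold for over six seconds.

```bash
Z='echo'; python3 -m pendant '{"grip":[-1,-1,-1,-1,-1,-1,-1,-1,-1,-1,-1,-1],"linear":[[0,0,0],[0,0,0],[0,0,0],[0,0,0],[0,0,0],[0,0,0],[0,0,0],[0,0,0],[0,0,0],[0,0,0],[0,0,0],[0,0,0]],"angular":[[0,0,0],[0,0,0],[0,0,0],[0,0,0],[0,0,0],[0,0,0],[0,0,0],[0,0,0],[0,0,0],[0,0,0],[0,0,0],[0,0,0]]}' >/dev/null; python3 look.py
python3 -m pendant '{"grip":[-1,-1,-1,-1,-1,-1,-1,-1,-1,-1,-1,-1],"linear":[[0,0,0],[0,0,0],[0,0,0],[0,0,0],[0,0,0],[0,0,0],[0,0,0],[0,0,0],[0,0,0],[0,0,0],[0,0,0],[0,0,0]],"angular":[[0,0,0],[0,0,0],[0,0,0],[0,0,0],[0,0,0],[0,0,0],[0,0,0],[0,0,0],[0,0,0],[0,0,0],[0,0,0],[0,0,0]]}' >/dev/null; python3 look.py
```

```text
tilt=0.729 t=24.88 D=0.8143 R=102.3 y=-47.3 z=280.7 F=[ 5.5  7.7 -6.6] w=21.4 g=30 [(-0.021, 0.5, 27, [247.7, 276.4])]
tilt=0.729 t=25.93 D=0.8143 R=102.3 y=-47.3 z=280.7 F=[ 5.3  9.2 -6.1] w=21.3 g=30 [(-0.021, 0.5, 27, [247.7, 276.4])]
```

```bash
python3 -m pendant '{"grip":[-1,-1,-1,-1,-1,-1,-1,-1,-1,-1,-1,-1],"linear":[[0,0,0],[0,0,0],[0,0,0],[0,0,0],[0,0,0],[0,0,0],[0,0,0],[0,0,0],[0,0,0],[0,0,0],[0,0,0],[0,0,0]],"angular":[[0,0,0],[0,0,0],[0,0,0],[0,0,0],[0,0,0],[0,0,0],[0,0,0],[0,0,0],[0,0,0],[0,0,0],[0,0,0],[0,0,0]]}' >/dev/null; python3 look.py
python3 -m pendant '{"grip":[-1,-1,-1,-1,-1,-1,-1,-1,-1,-1,-1,-1],"linear":[[0,0,0],[0,0,0],[0,0,0],[0,0,0],[0,0,0],[0,0,0],[0,0,0],[0,0,0],[0,0,0],[0,0,0],[0,0,0],[0,0,0]],"angular":[[0,0,0],[0,0,0],[0,0,0],[0,0,0],[0,0,0],[0,0,0],[0,0,0],[0,0,0],[0,0,0],[0,0,0],[0,0,0],[0,0,0]]}' >/dev/null; python3 look.py
```

```text
tilt=0.729 t=26.98 D=0.8143 R=102.3 y=-47.3 z=280.7 F=[ 7.4  7.8 -5.1] w=21.3 g=30 [(-0.021, 0.5, 27, [247.7, 276.4])]
tilt=0.729 t=28.03 D=0.8143 R=102.3 y=-47.3 z=280.7 F=[ 6.3  8.3 -5.2] w=21.3 g=30 [(-0.021, 0.5, 27, [247.7, 276.4])]
```

Two to three more seconds for margin, then hand in.

```bash
python3 -m pendant '{"grip":[-1,-1,-1,-1,-1,-1,-1,-1,-1,-1,-1,-1],"linear":[[0,0,0],[0,0,0],[0,0,0],[0,0,0],[0,0,0],[0,0,0],[0,0,0],[0,0,0],[0,0,0],[0,0,0],[0,0,0],[0,0,0]],"angular":[[0,0,0],[0,0,0],[0,0,0],[0,0,0],[0,0,0],[0,0,0],[0,0,0],[0,0,0],[0,0,0],[0,0,0],[0,0,0],[0,0,0]]}' >/dev/null; 
python3 -m pendant '{"grip":[-1,-1,-1,-1,-1,-1,-1,-1,-1,-1,-1,-1],"linear":[[0,0,0],[0,0,0],[0,0,0],[0,0,0],[0,0,0],[0,0,0],[0,0,0],[0,0,0],[0,0,0],[0,0,0],[0,0,0],[0,0,0]],"angular":[[0,0,0],[0,0,0],[0,0,0],[0,0,0],[0,0,0],[0,0,0],[0,0,0],[0,0,0],[0,0,0],[0,0,0],[0,0,0],[0,0,0]]}' >/dev/null; python3 look.py; python3 -c "
from workcell import ctrl
print(ctrl.close_job())"
```

```text
tilt=0.729 t=30.08 D=0.8143 R=102.3 y=-47.3 z=280.7 F=[ 5.   7.9 -5. ] w=21.3 g=30 [(-0.021, 0.5, 27, [247.7, 276.4])]
the job is handed in; nothing more can be done
None
```

I handed the job in at 30.1 s with the gripper still holding the peg; the pointer had been still near the middle of the green for over 7 s, never got near the red, and the beam rose without dropping back.

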